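# Seat an ebony inlay disc in its recess

## Task

On the pale spruce panel, nudge the black ebony inlay disc along the panel's surface with the fingers until it drops over the edge into the round recess, without ever lifting or tipping it up. When it has dropped in, press down on the pearl dot in its middle with closed fingertips so that it lies flat and fully home, then move clear. Leave everything else on the bench where it is.

Things in the scene. Friction and masses are not known exactly. Their poses are not given: they have to be found in the camera images.
- panel: pale spruce panel fixed flat on the bench, 240 mm (its x) by 220 mm (its y) by 24 mm thick, with dark lines inlaid along its edges; origin at the centre of its underside, z up. It may lie at any yaw, to the left or the right of the robot's centre line. Its top, 24 mm above the bench, is flat apart from the recess
- recess (a point): centre of the recess's mouth, level with the panel's top face, 35 mm from the panel's centre along the panel's +x. The recess is round, 54 mm across and 10 mm deep with a flat floor of a darker brown, and has a thin dark ring inlaid flush around it
- disc: loose black ebony disc, 50 mm across and 10 mm thick, 19 to 34 g, with a flush 12 mm white pearl dot at the middle of its top; origin at the centre of its underside, z up through the dot. It starts lying flat on the panel's top, 80 to 125 mm from the recess's centre; seated, it lies flush with the panel's top, its origin 10 mm below it
- finger_plane: small brass finger plane standing loose on the panel beyond the recess, near a corner, 46 by 26 by 24 mm; origin at the centre of its underside; leave alone
- peg_tray: fixed open wooden tray of black tuning pegs and plain wooden and brass discs beside the panel, 160 by 200 by 35 mm; origin at the centre of its underside; leave alone
- screwdriver: screwdriver with a wooden handle lying on the bench beyond the panel, lower than 40 mm; leave alone
- mallet: wooden mallet lying on the bench to the left, head 100 mm long and 64 mm thick, handle to its -x; origin under the head; leave alone
- glue: glue jar with a yellow cap, 52 mm across, 95 mm tall, beyond the panel; origin at the centre of its underside; leave alone
- pearl_disc: loose white pearl disc, 42 mm across, 8 mm thick, on the bench near the robot; origin at the centre of its underside; leave alone
- bridge: pale wooden instrument bridge standing on the bench to the right, 100 by 12 by 62 mm; origin at the centre of its underside; leave alone
Mind the look-alikes: they are no part of the job. There is more than one size of the disc; the job needs the middle-sized.

How it is judged:
On the way, in this order (a step that is already met when the one before it is completed fails the run):
1. the disc has been nudged into the recess and lies in it (horizontal distance between disc and recess below 0.004 m and z of disc in the frame of recess below -0.0085 m and angle between disc's own z axis and vertical below 0.06 rad), for 0.2 s.
2. the fingertips press on the middle of the seated disc with more than 1.5 N (all of step 1 and contact force between the fingers and disc above 1.5 N and horizontal distance between the grasp point and disc below 0.018 m), for 0.05 s.
At the end, for the whole second after the job is handed in: the disc lies flat in the recess (tilt under 0.06 rad), within 4 mm of its centre, its underside at least 8.5 mm below the panel's top, at rest, and every loose bystander is within 15 mm of where it began (all of step 1 and linear speed of disc below 0.01 m/s and distance of each of finger_plane, screwdriver, mallet, glue, pearl_disc, bridge from where it was at the start of the episode below 0.015 m); the robot touches nothing.
It fails at once if the disc is lifted more than 8 mm off the panel's top (z of disc in the frame of recess above 0.008 m).
It fails at once if the disc is tipped up by more than 0.7 rad (angle between disc's own z axis and vertical above 0.7 rad).
It fails at once if the disc falls off the panel (height (world z) of disc below 0.008 m).
It fails at once if another thing on the bench is moved more than 15 mm (distance of any of finger_plane, screwdriver, mallet, glue, pearl_disc, bridge from where it was at the start of the episode above 0.015 m).
It also fails if it takes over 48 s, if anything falls off the work surface, if the arm or the gripper's body presses on something with over 40 N, if the wrist force passes 120 N, or if a joint passes its speed limit or range.

## Robot

A 6-joint arm with a two-finger parallel gripper is mounted at the origin on the work surface. World frame = base frame: x ahead of the robot, y to its left, z up, the work surface at z = 0. Lengths are in m, angles in rad, forces in N, time in s.
With the tool pointing down it reaches from about 0.375 to 0.9 m from the base axis. Payload 3.1 kg.
Tool frame: the origin (TCP) lies at the very end of the fingers, on their centre line; the grasp point (between the pads) lies 19 mm behind it (hold_point_z is the distance from the TCP to the grasp point, in m); z points along the fingers, x is the direction in which the jaws open and shut, and the axes are right-handed (so a half turn about z gives the same grasp; the last joint's range is limited). The gripper opens to 87 mm and grips with 3 to 60 N. Pads are 19 mm wide; open, the fingers measure 117 mm over their backs; the gripper's body (75 mm by 190 mm) begins 51 mm behind the grasp point.
Start: joints at [1.03, 0.527, 1.433, -0, 1.181, -0.178], TCP at [0.221, 0.585, 0.223] pointing down, gripper open.
Joint ranges: [-3.08, 3.08], [-0.75, 2.2], [0.22, 2.44], [-1.43, 4.57], [0, 2.65], [-2.85, 2.85]. Speed limits (rad/s): [2.79, 2.79, 3.14, 3.14, 3.14, 3.14].

## Interface

Orientations are given as a unit quaternion [x, y, z, w].
In Python, from rig import * gives the robot as it stands.
- The arm moves only by the tool carry_out, never from a script. Its argument "deltas" is a list of rows, each a list of 7 numbers: the closure, from -1 (fully open) to 1 (shut), then the shift along the tool's x, y, z in units of 25 mm (1.0 is 25 mm), then the turn, a rotation vector about the tool's x, y, z in degrees. In form: [[jaw, x, y, z, rx, ry, rz], ...]. A call has 1 to 8 rows; each row is the pose to reach, as a shift and turn from the pose commanded when the call began, along the tool's axes at that moment; what a row does not reach only later rows make up. A row lasts 1/10 s, in which the tool goes at most 50 mm and 8.59 degrees, less where a joint would pass 70% of its speed; a pose out of reach is approached as far as the arm can. A call with a gripper value outside its range is refused whole. The fingers move at their own pace and stop on an object; "force" is the grip in N (left out, the last holds). Time passes only in rows, so rows that repeat a pose let the fingers close. It gives the time, the measured TCP pose, the force and the opening at its end, in the units of the state.
- get_obs(): the state, without advancing time (a new reading comes with each control period).
- camera(name): name is "scene" or "side" or "wrist"; returns (picture, depth): 420x560x3 uint8, red, green, blue; 420x560 float32, m along the optical axis (not along the pixel's ray), 0 where there is no reading.
- camera_info(name): a dict with "mtx" (3x3 intrinsics, pixels), "origin" and "rotation" of the camera in the world. Camera axes: x right, y down, z forward; pixel columns grow to the right and rows downward; lengths in m; the calibration is good to about 2 mm. A picture is of the moment at which its call begins: read the wrist's pose just before it. camera_info takes no time and is no camera call; for the wrist camera it gives the pose at the moment of the call.
- hand_in(): hands the job in, once; it reports no verdict.
Trained networks look in the newest picture that a camera, given by its name, has taken for a name from the list of things; names that differ only in an ending like _2 or _b are one class to them, and where a whole thing is asked for, a point or a joint stands for the part that bears it (a point fixed in the world has none). Each returns a list of dicts, best first, with "score" (0 to 1); they miss things now and then, are a little off and sometimes report something else, mostly with a low value. They report only what shows in the picture. A call takes as long as a camera call. They do not tell look-alikes from the thing itself.
- spot_in(camera, target): "pixel" ([row, column] in pixels, amid what is visible of it).
The state is a dict: "time": time; "q": joint angles; "joint_velocities": joint speeds; "joint_torque": joint torques, N m; "position": TCP position; "tool_rot": TCP orientation; "ft_force": force on the tool from outside, world axes, zero at the start; "moment": the same for the moment, N m; "grip_width": finger opening in m.
Only numpy, scipy, OpenCV 4.12 (cv2) and the standard library are available. Lean on these libraries where they do the work, as an engineer would, in place of code of your own. Each camera call takes 0.05 s, during which the arm holds its last target.

## Working session

There is one attempt and no reset: what is moved stays moved. The work goes in short steps, Python scripts to look and compute and a tool call to move; the robot and the scene stay as the last step left them, time stands still between calls to the robot, and variables do not carry over. Pictures are saved under pics/ and viewed, and the job is handed in when it is done.

Besides the shell and the picture viewer there is one more tool, called after "Request:" as name([rows], argument=value, ...), one row to a line, values as JSON. carry_out: Moves the arm, as the interface text tells. Its arguments: {"type":"object","properties":{"deltas":{"type":"array"},"force":{"type":"number"}},"required":["deltas"]}

```bash
mkdir -p pics; ls
python3 - <<'E'
from rig import *
import cv2, numpy as np
o=get_obs(); print(o)
for n in ["scene","side"]:
    p,d=camera(n); cv2.imwrite(f"pics/{n}0.png",p[:,:,::-1]); np.savez(f"pics/{n}0.npz",p=p,d=d)
    i=camera_info(n); print(n,i)
    for t in ["disc","recess","panel"]:
        print(t,[(x['score'],x['pixel']) for x in spot_in(n,t)])
E
```

```text
pics
{'time': 0.0, 'q': array([ 1.03052509e+00,  5.28447576e-01,  1.43391184e+00, -1.46141961e-05,
        1.18140441e+00, -1.78477884e-01]), 'joint_velocities': array([-1.34979030e-03,  6.94537090e-05, -9.34251427e-05, -1.37596346e-03,
        1.16290501e-03, -1.74373728e-03]), 'joint_torque': array([-3.50339815e-04, -4.40038633e+01, -1.76596624e+01,  6.33835257e-02,
        5.81521913e-02, -1.64106559e-04]), 'position': array([0.22079602, 0.58390759, 0.22158003]), 'tool_rot': array([ 8.22783464e-01,  5.68353932e-01, -9.85761007e-04,  4.54775429e-04]), 'ft_force': array([ 0.28244932, -0.12859496,  0.12390901]), 'moment': array([-0.00930223,  0.01115215, -0.02567368]), 'grip_width': 0.08681794051942134}
scene {'mtx': array([[416.68822221,   0.        , 277.64244467],
       [  0.        , 416.68822221, 208.24913155],
       [  0.        ,   0.        ,   1.        ]]), 'origin': array([ 1.08478631, -0.53291773,  0.78353759]), 'rotation': array([ 0.85197127,  0.35955373, -0.13810588, -0.35467286])}
disc [(0.82, [252.4, 248.3]), (0.69, [309.6, 288.9])]
recess [(0.59, [252.6, 225.5]), (0.45, [212.8, 205.1])]
panel [(0.72, [257.1, 220.7])]
side {'mtx': array([[427.17229621,   0.        , 274.84934805],
       [  0.        , 427.17229621, 213.61015994],
       [  0.        ,   0.        ,   1.        ]]), 'origin': array([-0.19379845, -0.75068862,  0.86579803]), 'rotation': array([ 0.83164769, -0.3325746 ,  0.17135379, -0.41035855])}
disc [(0.77, [234.1, 392.8]), (0.67, [229.2, 322.7]), (0.6, [220.2, 361.5]), (0.17, [313.7, 394.8])]
recess [(0.94, [254.7, 318.1])]
panel [(0.2, [194.1, 344.1])]
```

View pics/scene0.png

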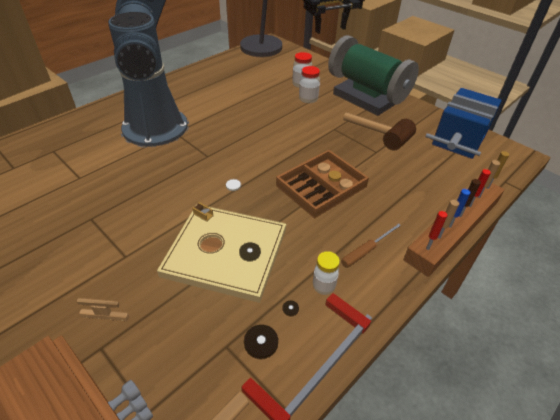

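View pics/side0.png

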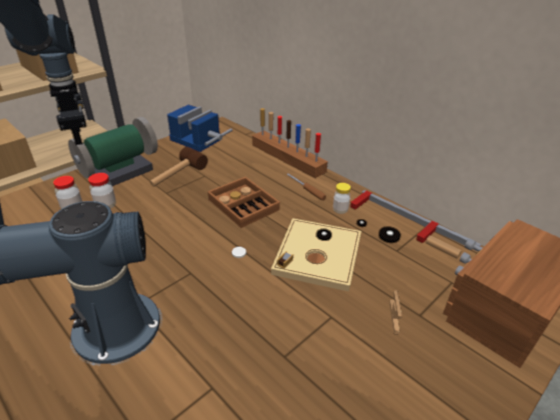

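In the scene view the panel's recess is at about row 243, col 210. There are three black discs:
- (252, 250), on the panel
- (308, 290), a small one on the bench
- (341, 261), a big one on the bench

The one at (252, 250) is middle-sized and lies on the panel, so it fits the description. I'll confirm it with a crop and measurements.

```bash
cat > h.py <<'E'
import numpy as np, cv2
from scipy.spatial.transform import Rotation as R
def xyz(info,d):
    K=info['mtx'];h,w=d.shape
    v,u=np.mgrid[:h,:w]
    P=np.stack([(u-K[0,2])/K[0,0]*d,(v-K[1,2])/K[1,1]*d,d],-1)
    return P@R.from_quat(info['rotation']).as_matrix().T+info['origin']
def onplane(info,px,z):  # px: Nx2 (u,v)
    K=info['mtx'];px=np.atleast_2d(px).astype(float)
    r=np.c_[(px[:,0]-K[0,2])/K[0,0],(px[:,1]-K[1,2])/K[1,1],np.ones(len(px))]@R.from_quat(info['rotation']).as_matrix().T
    return info['origin']+r*((z-info['origin'][2])/r[:,2])[:,None]
def ell(mask,near):
    cs,_=cv2.findContours(mask.astype(np.uint8),cv2.RETR_EXTERNAL,cv2.CHAIN_APPROX_NONE)
    best=None
    for c in cs:
        if len(c)<8: continue
        m=c[:,0].mean(0); q=np.hypot(*(m-near))
        if best is None or q<best[0]: best=(q,c[:,0])
    return best[1]
E
python3 - <<'E'
from rig import *
from h import *
for n,discs,rec in [("scene",[(250,252),(290,308),(261,341)],(210,243)),("side",[(324,234),(361,222),(390,234)],(317,257))]:
    f=np.load(f"pics/{n}0.npz");p,d=f['p'],f['d'];i=camera_info(n);X=xyz(i,d)
    g=p.max(2)
    for k,c in enumerate(discs):
        z=.034 if k==0 else .01
        cc=ell(g<60,np.array(c)); W=onplane(i,cc,z)
        ctr,r=cv2.minEnclosingCircle(W[:,:2].astype(np.float32))
        print(n,'disc',c,'depthz',X[c[1]-4,c[0]-8],np.round(ctr,4),'diam',2*r)
    u,v=rec; print('rec depth',X[v,u])
    hsv=cv2.cvtColor(p,cv2.COLOR_RGB2HSV); print(hsv[v,u],p[v,u],p[v-20,u])
    m=(X[...,2]>.02)&(X[...,2]<.03)&(np.hypot(X[...,0]-X[v,u,0],X[...,1]-X[v,u,1])<.25)
    y,x=np.nonzero(m);  Q=X[m]; r=cv2.minAreaRect(Q[:,:2].astype(np.float32)); print('panelrect',r, np.median(Q[:,2]))
    s=p[150:300,140:310] if n=="scene" else p[200:300,250:410]
    cv2.imwrite(f"pics/{n}crop.png",cv2.resize(s,None,fx=4.4,fy=4,interpolation=2)[:,:,::-1])
E
```

```text
scene disc (250, 252) depthz [ 0.60075062 -0.14919401  0.03148208] [ 0.7899 -0.1824] diam 0.033792272210121155
scene disc (290, 308) depthz [ 0.75552074 -0.17192097 -0.00341778] [ 0.7805 -0.1712] diam 0.034867964684963226
scene disc (261, 341) depthz [ 0.77418704 -0.27336129  0.0099327 ] [ 0.7908 -0.2683] diam 0.07088468968868256
rec depth [ 0.52320045 -0.18411851  0.01142681]
[ 15 147 132] [132  93  56] [220 201 138]
panelrect ((0.5611746311187744, -0.16982287168502808), (0.24082212150096893, 0.2218703031539917), 29.940946578979492) 0.021662505527840437
side disc (324, 234) depthz [ 0.62121111 -0.10457493  0.02095007] [ 0.6104 -0.1437] diam 0.04759259149432182
side disc (361, 222) depthz [ 7.78299225e-01 -1.30805898e-01  5.04527297e-05] [ 0.7678 -0.173 ] diam 0.03528888151049614
side disc (390, 234) depthz [ 0.78471807 -0.23949029  0.01011742] [ 0.783 -0.267] diam 0.0766986832022667
rec depth [ 0.5389306  -0.18256703  0.01189295]
[ 12 147 144] [144  95  61] [106  93  66]
panelrect ((0.602870762348175, -0.14127737283706665), (0.34671908617019653, 0.22025656700134277), 30.00242805480957) 0.023003175679363275
```

View pics/scenecrop.png

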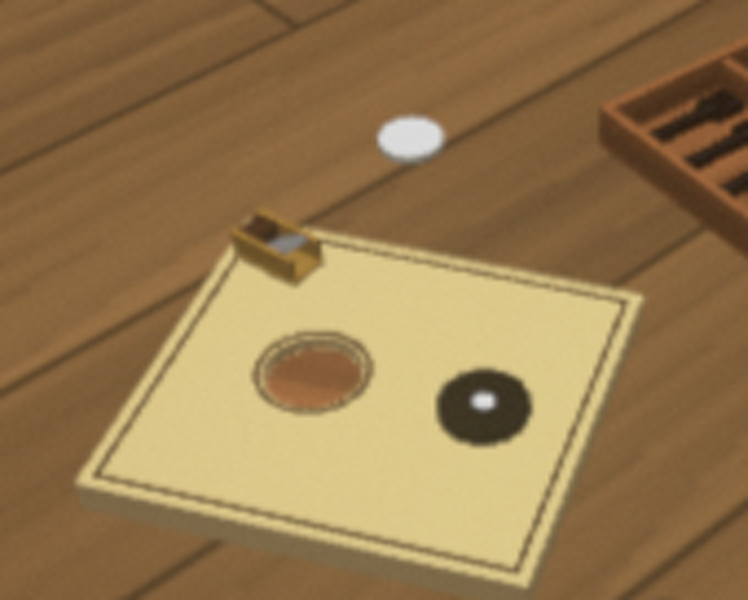

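The crop shows the black disc with its white dot lying on the pale panel at (252, 250), and the brown recess at about (243, 210). The other two discs are on the bench and measure 35 and 71–77 mm, so the disc on the panel is the right one. Next I'll move over it for a wrist view.

```bash
cat >> h.py <<'E'
def delta(o,pos,ux,from_pos=None):
    """target TCP pos, tool x along world dir ux, tool down; o obs"""
    ux=np.r_[np.array(ux,float)[:2],0];ux/=np.linalg.norm(ux)
    T=R.from_quat(o['tool_rot']); M=T.as_matrix()
    res=[]
    for s in (1,-1):
        x=s*ux;z=np.array([0,0,-1.]);y=np.cross(z,x)
        rv=np.degrees((T.inv()*R.from_matrix(np.c_[x,y,z])).as_rotvec())
        res.append(rv)
    sh=M.T@(np.array(pos)-o['position'])/.025
    return np.round(sh,3),[np.round(r,2) for r in res]
E
python3 - <<'E'
from rig import *
from h import *
o=get_obs();print(np.round(R.from_quat(o['tool_rot']).as_matrix(),3))
i=camera_info("wrist");M=R.from_quat(o['tool_rot']).as_matrix();print(M.T@(i['origin']-o['position']),np.round(M.T@R.from_quat(i['rotation']).as_matrix(),3),i['mtx'])
u=np.array([.531,-.187])-[.6104,-.1437];print(u)
print(delta(o,(.62,-.13,.24),(-u[1],u[0])))
E
```

```text
[[ 0.354  0.935 -0.   ]
 [ 0.935 -0.354 -0.   ]
 [-0.    -0.    -1.   ]]
[-7.93996380e-05 -8.25231999e-02 -1.62375492e-01] [[ 1.    -0.    -0.   ]
 [ 0.     0.956  0.292]
 [ 0.    -0.292  0.956]] [[324.81340085   0.         280.69679184]
 [  0.         324.81340085 207.25486635]
 [  0.           0.           1.        ]]
[-0.0794 -0.0433]
(array([-21.082,  25.037,  -0.699]), [array([2.0000e-02, 1.0000e-02, 1.3067e+02]), array([-1.000e-02,  2.000e-02, -4.933e+01])])
```

Request:
carry_out([
  [-1,-21.1,25,-0.7,0,0,130.7],
  [-1,-21.1,25,-0.7,0,0,130.7],
  [-1,-21.1,25,-0.7,0,0,130.7],
  [-1,-21.1,25,-0.7,0,0,130.7],
  [-1,-21.1,25,-0.7,0,0,130.7],
  [-1,-21.1,25,-0.7,0,0,130.7],
  [-1,-21.1,25,-0.7,0,0,130.7],
  [-1,-21.1,25,-0.7,0,0,130.7],
])

```text
time: 1.2
position: [0.4165, 0.2334, 0.2315]
tool_rot: [1.0, 0.002, 0.0, -0.0]
ft_force: [0.4, -0.3, -0.7]
grip_width: 0.0871
```

Run:
```python
from rig import *
from h import *
o=get_obs();print(o['q'],o['position'])
u=np.array([.531,-.187])-[.6104,-.1437]
print(delta(o,(.62,-.13,.24),(-u[1],u[0])))
```

```text
[2.76026998e-01 3.16905111e-01 1.78205590e+00 6.35641917e-05
 1.04159203e+00 2.72984754e-01] [0.41654358 0.23337372 0.23150957]
(array([ 8.095, 14.559, -0.336]), [array([-5.000e-02, -4.000e-02,  6.157e+01]), array([ 5.0000e-02, -5.0000e-02, -1.1843e+02])])
```

Request:
carry_out([
  [-1,8.1,14.5,-0.3,0,0,61.6],
  [-1,8.1,14.5,-0.3,0,0,61.6],
  [-1,8.1,14.5,-0.3,0,0,61.6],
  [-1,8.1,14.5,-0.3,0,0,61.6],
  [-1,8.1,14.5,-0.3,0,0,61.6],
  [-1,8.1,14.5,-0.3,0,0,61.6],
  [-1,8.1,14.5,-0.3,0,0,61.6],
  [-1,8.1,14.5,-0.3,0,0,61.6],
])

```text
time: 2.0
position: [0.6147, -0.1143, 0.2385]
tool_rot: [0.86, -0.51, 0.0, -0.0]
ft_force: [0.5, 1.1, 0.0]
grip_width: 0.0872
```

Request:
carry_out([
  [-1,0,0,0,0,0,0],
  [-1,0,0,0,0,0,0],
  [-1,0,0,0,0,0,0],
])

```text
time: 2.3
position: [0.6129, -0.1112, 0.238]
tool_rot: [0.861, -0.508, -0.001, -0.0]
ft_force: [-0.4, 0.2, 0.2]
grip_width: 0.0867
```

```bash
cat > look.py <<'E'
import sys
from rig import *
from h import *
n=sys.argv[1]
o=get_obs();i=camera_info("wrist");p,d=camera("wrist")
np.savez(f"pics/{n}.npz",p=p,d=d,K=i['mtx'],origin=i['origin'],rotation=i['rotation'])
cv2.imwrite(f"pics/{n}.png",p[:,:,::-1])
print(o['time'],o['position'],np.round(R.from_quat(o['tool_rot']).as_matrix(),3).tolist(),o['ft_force'],o['grip_width'])
E
python3 look.py w1
```

```text
2.3 [ 0.61290022 -0.11117859  0.23797003] [[0.484, -0.875, -0.002], [-0.875, -0.484, 0.001], [-0.002, 0.001, -1.0]] [-0.42556948  0.20218322  0.20079013] 0.08671959950441756
```

View pics/w1.png

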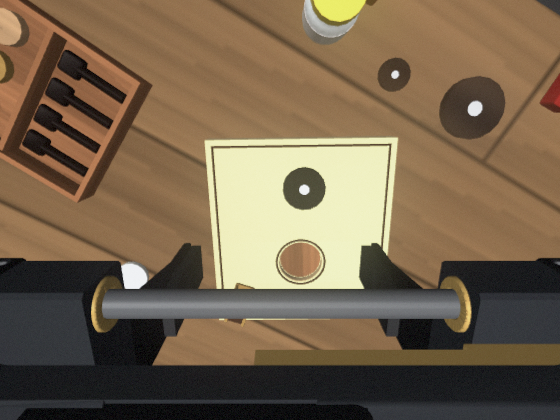

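The wrist view shows the disc at (188, 304), the recess at (261, 300), and the finger plane at about (290, 240). I'll measure these.

```bash
cat > meas.py <<'E'
import sys
from h import *
def load(n):
    f=np.load(f"pics/{n}.npz");return f['p'],f['d'],dict(mtx=f['K'],origin=f['origin'],rotation=f['rotation'])
def circ(W):
    A=np.c_[2*W[:,:2],np.ones(len(W))];b=(W[:,:2]**2).sum(1);s=np.linalg.lstsq(A,b,rcond=None)[0]
    return s[:2],np.sqrt(s[2]+s[:2]@s[:2])
if __name__=="__main__":
    n=sys.argv[1];dc=np.array(eval(sys.argv[2]));rc=np.array(eval(sys.argv[3]));p,d,i=load(n)
    X=xyz(i,d);g=p.max(2)
    pale=(p[...,0]>190)&(p[...,1]>190)
    m=(X[...,2]>.018)&(X[...,2]<.03)&pale
    print('panel z',np.median(X[m][:,2]),'rect',cv2.minAreaRect(X[m][:,:2].astype(np.float32)))
    c=ell(g<90,dc);W=onplane(i,c,.034);print('disc',circ(W),len(c))
    c=ell((g>200)&(p.min(2)>200)&(np.hypot(*(np.mgrid[:420,:560]-dc[::-1,None,None]))<14),dc);print('dot',circ(onplane(i,c,.034)))
    sub=(~pale)&(np.hypot(*(np.mgrid[:420,:560]-rc[::-1,None,None]))<40)
    c=ell(sub,rc);print('ring outer',circ(onplane(i,c,.024)),len(c))
E
python3 meas.py w1 "(304,188)" "(300,261)"
```

```text
panel z 0.024384930702709195 rect ((0.5585498809814453, -0.16716107726097107), (0.24069462716579437, 0.22060595452785492), 29.865182876586914)
disc (array([ 0.61608957, -0.13805198]), np.float64(0.02363069519321717)) 116
dot (array([ 0.61479638, -0.13863926]), np.float64(0.005211916796333094))
ring outer (array([ 0.52804747, -0.18449137]), np.float64(0.03149657548057064)) 133
```

Run:
```python
from rig import *
from h import *
i=camera_info("scene");G=onplane(i,(328,261),.095)[0];print('glue',G)
o=get_obs();D=np.array([.6155,-.1384]);Rc=np.array([.5282,-.1846]);u=(Rc-D);L=np.hypot(*u);u/=L
P=D-u*.040;print(u,L,P)
v=G[:2]-P;print('glue rel: along -u',-v@u,'across',v@np.array([-u[1],u[0]]))
print(delta(o,(*P,.06),(-u[1],u[0])))
print(delta(o,(*P,.0275),(-u[1],u[0])))
```

```text
glue [ 0.79085312 -0.07597779  0.095     ]
[-0.88386179 -0.46774816] 0.09877109901180611 [ 0.65085447 -0.11969007]
glue rel: along -u 0.1441858014277037 across 0.026848491309539715
(array([ 1.059, -1.16 ,  7.123]), [array([0.05, 0.08, 1.11]), array([-1.3000e-01,  7.0000e-02, -1.7889e+02])])
(array([ 1.061, -1.161,  8.423]), [array([0.05, 0.08, 1.11]), array([-1.3000e-01,  7.0000e-02, -1.7889e+02])])
```

Request:
carry_out([
  [0.2,1.06,-1.16,2,0.05,0.08,1.1],
  [0.2,1.06,-1.16,4,0.05,0.08,1.1],
  [0.2,1.06,-1.16,6,0.05,0.08,1.1],
  [0.2,1.06,-1.16,7,0.05,0.08,1.1],
  [0.2,1.06,-1.16,7.1,0.05,0.08,1.1],
  [0.2,1.06,-1.16,7.1,0.05,0.08,1.1],
  [0.2,1.06,-1.16,7.1,0.05,0.08,1.1],
  [0.2,1.06,-1.16,7.1,0.05,0.08,1.1],
])

```text
time: 3.15
position: [0.654, -0.1218, 0.064]
tool_rot: [0.856, -0.516, 0.004, -0.001]
ft_force: [0.4, -0.7, 0.3]
grip_width: 0.0364
```

```bash
python3 look.py w2
python3 - <<'E'
from rig import *
from h import *
o=get_obs();D=np.array([.6155,-.1384]);Rc=np.array([.5282,-.1846]);u=(Rc-D);L=np.hypot(*u);u/=L
P=D-u*.040
print(delta(o,(*P,.0275),(-u[1],u[0])))
E
```

```text
3.15 [ 0.65402155 -0.1217623   0.06398741] [[0.467, -0.884, 0.007], [-0.884, -0.467, -0.003], [0.006, -0.005, -1.0]] [ 0.38373931 -0.68127394  0.33179671] 0.03641891535437925
(array([-0.137,  0.07 ,  1.449]), [array([-0.25, -0.29, -0.05]), array([ -0.46,   0.39, 179.94])])
```

View pics/w2.png

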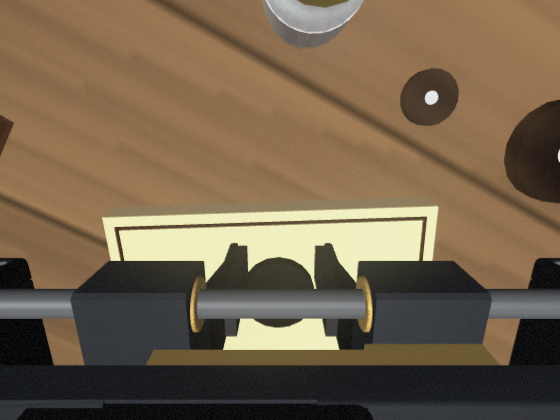

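The disc is centred between the fingers, with its centre near col 279 and the fingers at 239 and 325. I'll descend behind it.

Request:
carry_out([
  [0.2,-0.1,0,0.5,-0.2,-0.2,0],
  [0.2,-0.1,0,1.0,-0.2,-0.2,0],
  [0.2,-0.1,0,1.3,-0.2,-0.2,0],
  [0.2,-0.1,0,1.3,-0.2,-0.2,0],
  [0.2,-0.1,0,1.3,-0.2,-0.2,0],
])

```text
time: 3.7
position: [0.6506, -0.1192, 0.0275]
tool_rot: [0.856, -0.516, -0.002, 0.001]
ft_force: [1.1, -0.4, 0.1]
grip_width: 0.035
```

Run:
```python
from rig import *
from h import *
o=get_obs();D=np.array([.6155,-.1384]);Rc=np.array([.5282,-.1846]);u=(Rc-D);L=np.hypot(*u);u/=L
print(o['position'],o['ft_force'])
for a in (.040,.0275,-.06): print(delta(o,(*(D-u*a),.0275),(-u[1],u[0])))
p,d=camera("side");cv2.imwrite("pics/s1.png",cv2.resize(p[170:300,230:430],None,fx=4,fy=4)[:,:,::-1])
```

```text
[ 0.65059131 -0.11921225  0.02751575] [ 1.0875249  -0.35159481  0.1472641 ]
(array([ 0.022, -0.   ,  0.001]), [array([ 0.2 ,  0.18, -0.08]), array([  0.27,  -0.31, 179.92])])
(array([0.023, 0.5  , 0.002]), [array([ 0.2 ,  0.18, -0.08]), array([  0.27,  -0.31, 179.92])])
(array([0.027, 4.   , 0.015]), [array([ 0.2 ,  0.18, -0.08]), array([  0.27,  -0.31, 179.92])])
```

View pics/s1.png

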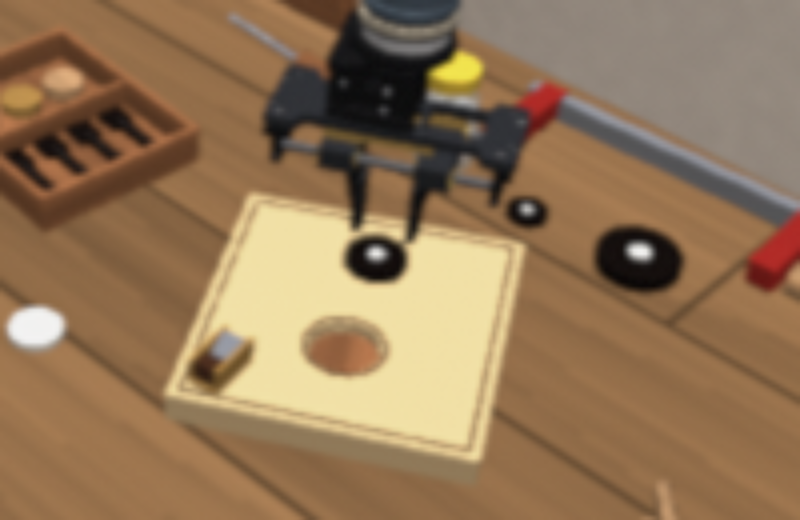

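The fingers are behind the disc and the path to the recess is clear. I'll push most of the way and stop short to check.

Request:
carry_out([
  [0.2,0.02,0.3,0,0.1,0.1,0],
  [0.2,0.02,0.5,0,0.1,0.1,0],
  [0.2,0.02,0.7,0,0.1,0.1,0],
  [0.2,0.02,0.9,0,0.1,0.1,0],
  [0.2,0.02,1.1,0,0.1,0.1,0],
  [0.2,0.02,1.3,0,0.1,0.1,0],
  [0.2,0.02,1.5,0,0.1,0.1,0],
  [0.2,0.02,1.7,0,0.1,0.1,0],
])

```text
time: 4.55
position: [0.6133, -0.1397, 0.0285]
tool_rot: [0.856, -0.516, -0.0, 0.0]
ft_force: [0.4, 0.4, 0.2]
grip_width: 0.0345
```

Request:
carry_out([
  [0.2,0,0.2,0,0,0,0],
  [0.2,0,0.4,0,0,0,0],
  [0.2,0,0.6,0,0,0,0],
  [0.2,0,0.8,0,0,0,0],
  [0.2,0,1.0,0,0,0,0],
  [0.2,0,1.2,0,0,0,0],
  [0.2,0,1.3,0,0,0,0],
  [0.2,0,1.3,0,0,0,0],
])

```text
time: 5.35
position: [0.5844, -0.1548, 0.0284]
tool_rot: [0.856, -0.517, -0.001, 0.0]
ft_force: [-0.5, 1.0, 0.4]
grip_width: 0.0347
```

```bash
python3 look.py w3
python3 - <<'E'
from rig import *
from h import *
o=get_obs();D=np.array([.6155,-.1384]);Rc=np.array([.5282,-.1846]);u=(Rc-D);L=np.hypot(*u);u/=L
for a in (.0275,0): print(delta(o,(*(Rc-u*a),.0275),(-u[1],u[0])))
p,d=camera("side");np.save("pics/s2.npy",p);cv2.imwrite("pics/s2.png",cv2.resize(p[170:300,230:430],None,fx=4,fy=4)[:,:,::-1])
p,d=camera("scene");np.save("pics/c2.npy",p);cv2.imwrite("pics/c2.png",cv2.resize(p[180:310,130:330],None,fx=4,fy=4)[:,:,::-1])
E
```

```text
5.35 [ 0.58440946 -0.15484577  0.02843491] [[0.466, -0.885, -0.001], [-0.885, -0.466, 0.0], [-0.001, 0.001, -1.0]] [-0.45912475  1.02344797  0.39206651] 0.03468547656367091
(array([-1.000e-03,  1.454e+00,  3.800e-02]), [array([ 0.06,  0.03, -0.09]), array([ 5.0000e-02, -9.0000e-02,  1.7991e+02])])
(array([1.000e-03, 2.554e+00, 4.000e-02]), [array([ 0.06,  0.03, -0.09]), array([ 5.0000e-02, -9.0000e-02,  1.7991e+02])])
```

View pics/s2.png

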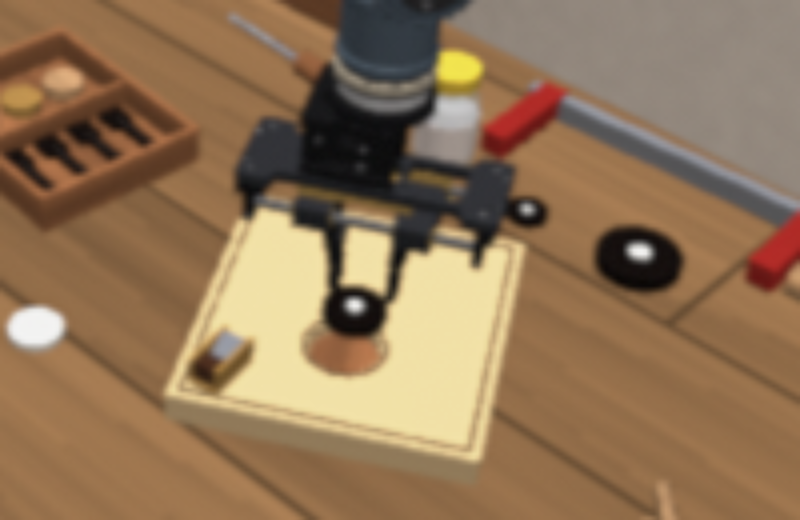

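View pics/c2.png

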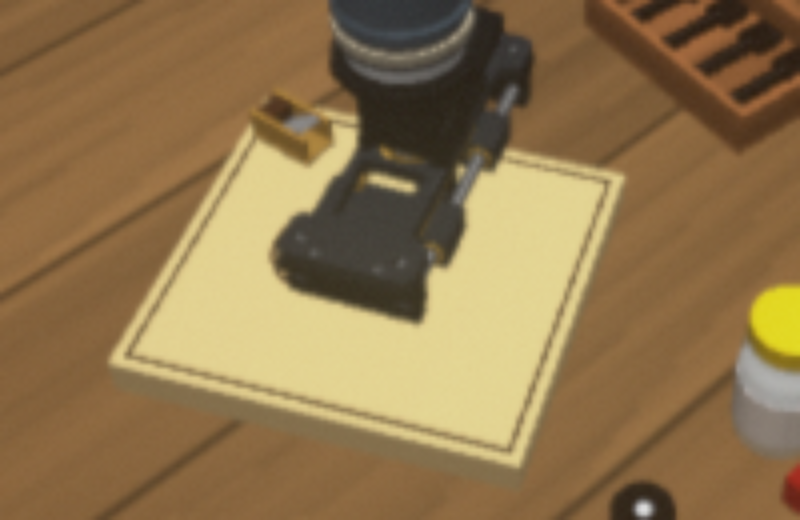

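View pics/w3.png

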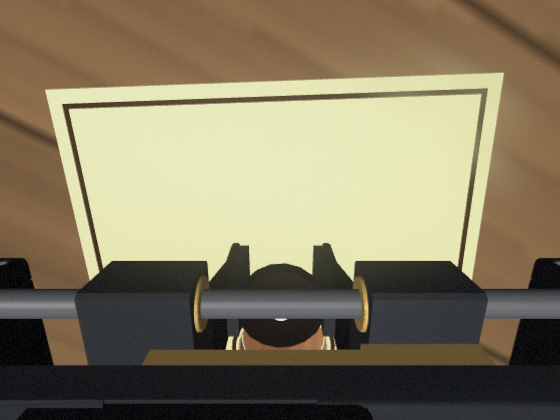

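The disc is just over the edge of the recess and laterally lined up: disc centre near col 281, ring midpoint near col 281. I'll push on slowly.

Request:
carry_out([
  [0.2,0,0.2,0,0,0,0],
  [0.2,0,0.4,0,0,0,0],
  [0.2,0,0.6,0,0,0,0],
  [0.2,0,0.8,0,0,0,0],
  [0.2,0,0.9,0,0,0,0],
  [0.2,0,1.0,0,0,0,0],
  [0.2,0,1.1,0,0,0,0],
  [0.2,0,1.2,0,0,0,0],
])

```text
time: 6.3
position: [0.5583, -0.1688, 0.0285]
tool_rot: [0.856, -0.516, -0.0, 0.0]
ft_force: [0.3, -0.1, -0.2]
grip_width: 0.0351
```

```bash
python3 look.py w4
python3 - <<'E'
from rig import *
from h import *
o=get_obs();D=np.array([.6155,-.1384]);Rc=np.array([.5282,-.1846]);u=(Rc-D);L=np.hypot(*u);u/=L
for a in (.0275,0): print(delta(o,(*(Rc-u*a),.0275),(-u[1],u[0])))
p,d=camera("side");np.save("pics/s3.npy",p);cv2.imwrite("pics/s3.png",cv2.resize(p[220:280,280:360],None,fx=8,fy=8)[:,:,::-1])
E
```

```text
6.3 [ 0.55826962 -0.1688201   0.02853941] [[0.467, -0.884, -0.001], [-0.884, -0.467, -0.0], [-0.0, 0.001, -1.0]] [ 0.27768398 -0.14886929 -0.22427527] 0.035116388061913174
(array([0.003, 0.24 , 0.039]), [array([ 0.08,  0.04, -0.07]), array([ 6.0000e-02, -1.2000e-01,  1.7993e+02])])
(array([0.005, 1.34 , 0.04 ]), [array([ 0.08,  0.04, -0.07]), array([ 6.0000e-02, -1.2000e-01,  1.7993e+02])])
```

View pics/s3.png

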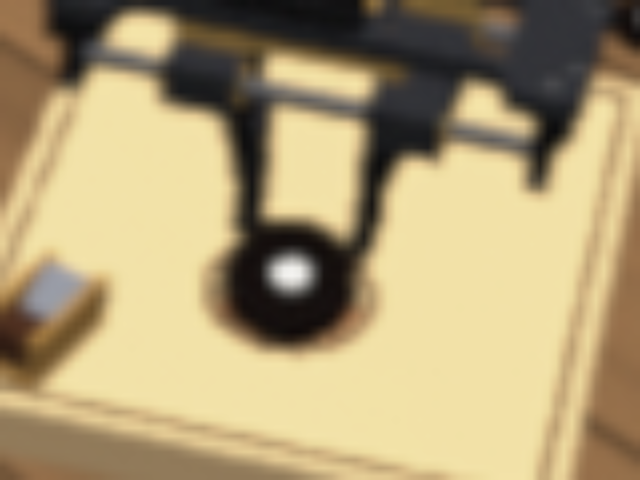

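View pics/w4.png

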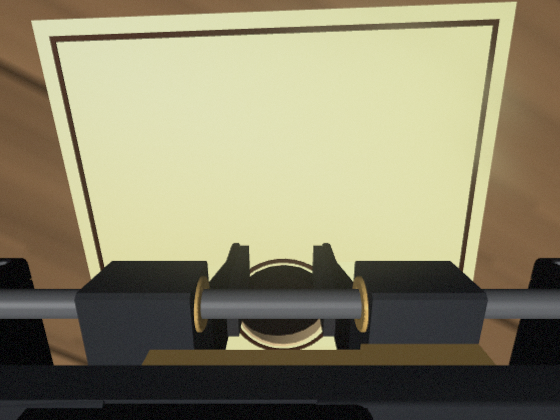

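The disc is over the recess and its front edge has dipped in. Its rear edge still has about 6 mm to go.

Request:
carry_out([
  [0.2,0,0.05,0,0,0,0],
  [0.2,0,0.1,0,0,0,0],
  [0.2,0,0.15,0,0,0,0],
  [0.2,0,0.2,0,0,0,0],
  [0.2,0,0.24,0,0,0,0],
  [0.2,0,0.24,0,0,0,0],
  [0.2,0,0.24,0,0,0,0],
])

```text
time: 7.1
position: [0.553, -0.1715, 0.0285]
tool_rot: [0.856, -0.516, -0.0, 0.0]
ft_force: [0.5, 0.5, -0.0]
grip_width: 0.0347
```

```bash
python3 look.py w5
python3 - <<'E'
from rig import *
from h import *
p,d=camera("side");np.save("pics/s4.npy",p);cv2.imwrite("pics/s4.png",cv2.resize(p[220:280,280:360],None,fx=8,fy=8)[:,:,::-1])
E
```

```text
7.1 [ 0.55302933 -0.17150578  0.02850054] [[0.467, -0.884, -0.001], [-0.884, -0.467, -0.0], [-0.0, 0.001, -1.0]] [ 0.54319802  0.48032748 -0.02340794] 0.034739346347495786
```

View pics/s4.png

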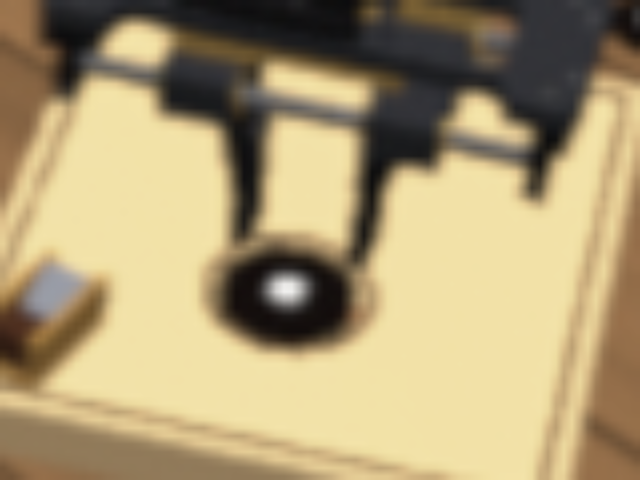

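View pics/w5.png

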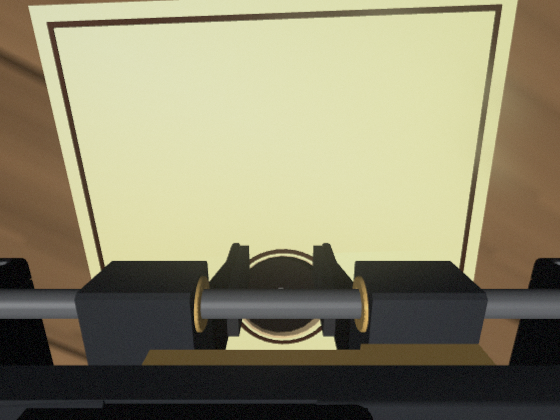

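The ring now shows all round the disc, so it has dropped in. I'll lift, close the fingers, move over the dot and check.

Request:
carry_out([
  [0.2,0,-0.05,-0.4,0,0,0],
  [0.2,0,-0.05,-1.2,0,0,0],
  [1,0,0.3,-2,0,0,0],
  [1,0,0.7,-2,0,0,0],
  [1,0,1.1,-2,0,0,0],
  [1,0,1.1,-2,0,0,0],
  [1,0,1.1,-2,0,0,0],
  [1,0,1.1,-2,0,0,0],
])

```text
time: 8.0
position: [0.5286, -0.1842, 0.0779]
tool_rot: [0.856, -0.517, -0.001, 0.0]
ft_force: [-0.0, -0.0, -0.4]
grip_width: 0.0017
```

```bash
python3 look.py w6
python3 - <<'E'
from rig import *
from h import *
o=get_obs()
p,d=camera("side");np.save("pics/s5.npy",p);cv2.imwrite("pics/s5.png",cv2.resize(p[220:280,280:360],None,fx=8,fy=8)[:,:,::-1])
i=camera_info("side")
print(delta(o,(.5282,-.1846,.026),(.468,-.884)))
E
```

```text
8.0 [ 0.52862298 -0.18419094  0.07786504] [[0.466, -0.885, -0.002], [-0.885, -0.466, 0.001], [-0.001, 0.001, -1.0]] [-0.02300397 -0.00579559 -0.44681009] 0.0016739379039354251
(array([0.007, 0.024, 2.076]), [array([ 0.07,  0.06, -0.08]), array([ 1.0000e-01, -1.1000e-01,  1.7992e+02])])
```

View pics/s5.png

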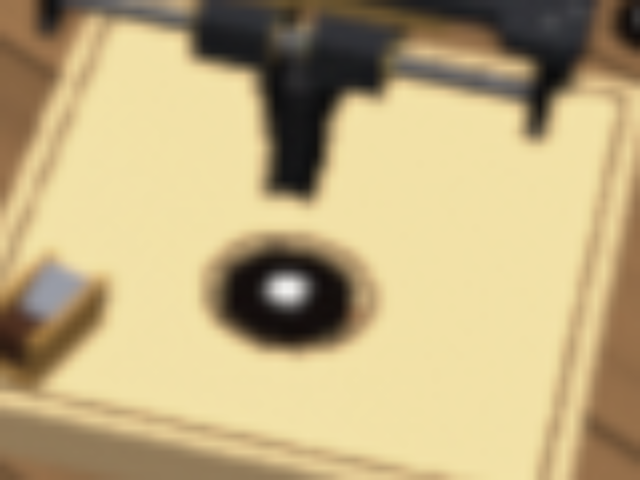

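View pics/w6.png

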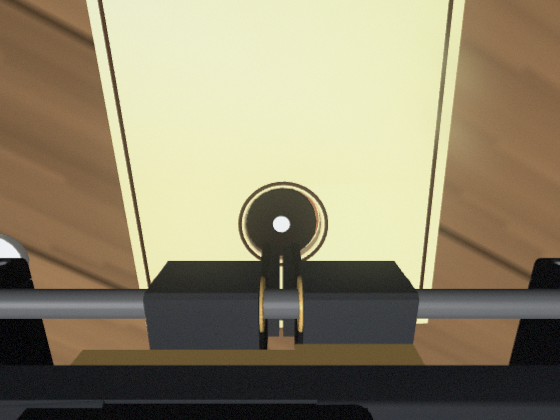

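Run:
```python
from meas import *
p,d,i=load("w6");X=xyz(i,d)
v,u=np.mgrid[:420,:560];m=(np.hypot(u-281,v-224)<30)&(v<238)&(X[...,2]>-.05)
Q=X[m];A=np.c_[Q[:,:2]-Q[:,:2].mean(0),np.ones(len(Q))];s=np.linalg.lstsq(A,Q[:,2],rcond=None)[0];print('disc top plane',s,len(Q))
m=(np.hypot(u-281,v-224)>50)&(np.hypot(u-281,v-224)<90)&(v<230);print('panel',np.median(X[m][:,2]))
m=(p.min(2)>190)&(np.hypot(u-281,v-224)<14);c=np.argwhere(m)[:,::-1];print('dot',onplane(i,c,.024).mean(0))
ring=(p.max(2)<120)&(np.hypot(u-281,v-224)<50)&(v<235);pts=[]
for a in np.radians(np.arange(180,361,4)):
    for r in np.arange(50,30,-.25):
        x,y=281+r*np.cos(a),224+r*np.sin(a)
        if p[int(round(y)),int(round(x))].max()<150: pts.append((x,y));break
print('ring',circ(onplane(i,pts,.024)),len(pts))
cv2.imwrite("pics/w6c.png",cv2.resize(p[170:270,220:345],None,fx=6,fy=6,interpolation=2)[:,:,::-1])
```

```text
disc top plane [0.76118531 0.40085309 0.02552958] 2183
panel 0.02431718956581766
dot [ 0.52871744 -0.18260496  0.024     ]
ring (array([ 0.52864061, -0.18433036]), np.float64(0.031538032059162925)) 46
```

View pics/w6c.png

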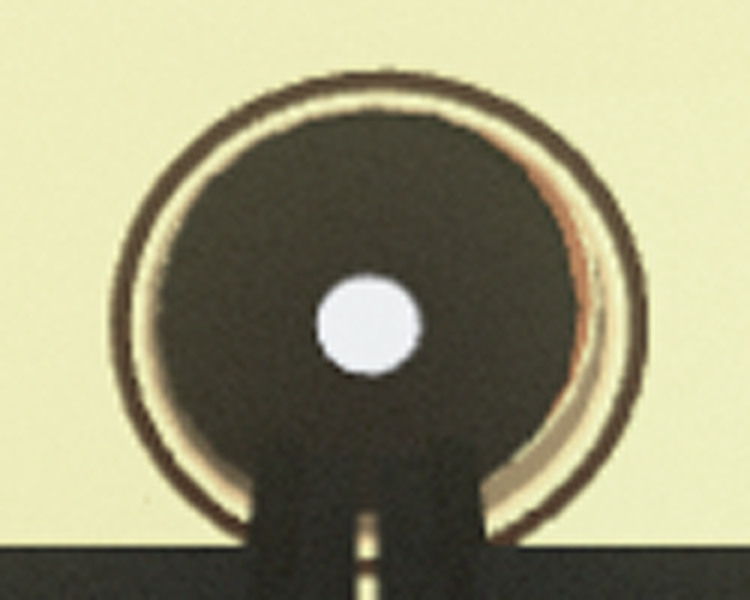

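Run:
```python
from meas import *
p,d,i=load("w6");X=xyz(i,d);v,u=np.mgrid[:420,:560]
m=(np.hypot(u-280,v-221)<29)&(v<238)&(abs(X[...,2]-.024)<.008)
Q=X[m];A=np.c_[Q[:,:2]-Q[:,:2].mean(0),np.ones(len(Q))];print(np.linalg.lstsq(A,Q[:,2],rcond=None)[0],len(Q),np.percentile(Q[:,2],[2,50,98]))
```

```text
[-0.00220948 -0.00080572  0.0243369 ] 2195 [0.02298847 0.02434088 0.02561767]
```

The depth fit puts the disc top flat (tilt about 0.002) and flush at 24.3 mm, the same as the panel, and 1.7 mm off centre. It's seated, so I'll press on the dot.

Request:
carry_out([
  [1,-0.03,-0.02,1,0,0,0],
  [1,-0.03,-0.02,1.7,0,0,0],
  [1,-0.03,-0.02,2.0,0,0,0],
  [1,-0.03,-0.02,2.08,0,0,0],
  [1,-0.03,-0.02,2.12,0,0,0],
  [1,-0.03,-0.02,2.14,0,0,0],
])

```text
time: 8.7
position: [0.5294, -0.1837, 0.0256]
tool_rot: [0.856, -0.516, 0.0, 0.0]
ft_force: [-0.3, -0.1, 0.1]
grip_width: 0.0001
```

Request:
carry_out([
  [1,0,0,0.02,0,0,0],
  [1,0,0,0.04,0,0,0],
  [1,0,0,0.04,0,0,0],
])

```text
time: 9.0
position: [0.5291, -0.1836, 0.0245]
tool_rot: [0.856, -0.516, 0.0, 0.0]
ft_force: [0.0, 0.5, 1.4]
grip_width: 0.0003
```

Request:
carry_out([
  [1,0,0,0.02,0,0,0],
  [1,0,0,0.04,0,0,0],
  [1,0,0,0.04,0,0,0],
])

```text
time: 9.3
position: [0.5291, -0.1836, 0.0244]
tool_rot: [0.856, -0.516, 0.0, 0.0]
ft_force: [-2.2, 0.6, 8.8]
grip_width: 0.0
```

The press reads 8.8 N. I'll hold it briefly, then go straight up.

Request:
carry_out([
  [1,0,0,0.02,0,0,0],
  [1,0,0,0.02,0,0,0],
  [1,0,0,0,0,0,0],
  [1,0,0,-0.3,0,0,0],
  [1,0,0,-1.2,0,0,0],
  [1,0,-0.5,-3,0,0,0],
  [1,0,-1,-5,0,0,0],
  [1,0,-1,-6,0,0,0],
])

```text
time: 10.1
position: [0.5539, -0.1721, 0.1773]
tool_rot: [0.857, -0.516, 0.003, -0.0]
ft_force: [0.9, -0.3, 0.2]
grip_width: 0.0009
```

Request:
carry_out([
  [1,0,-1,-1.5,0,0,0],
  [1,0,-2,-2,0,0,0],
  [1,0,-2,-2,0,0,0],
  [1,0,-2,-2,0,0,0],
  [1,0,-2,-2,0,0,0],
])

```text
time: 10.6
position: [0.5935, -0.1481, 0.2215]
tool_rot: [0.856, -0.516, -0.002, 0.001]
ft_force: [0.5, 0.7, 0.1]
grip_width: 0.0001
```

```bash
python3 look.py w7
python3 - <<'E'
from rig import *
from h import *
p,d=camera("side");cv2.imwrite("pics/s7.png",p[:,:,::-1])
E
```

```text
10.6 [ 0.59348981 -0.14812504  0.22154522] [[0.466, -0.885, -0.005], [-0.885, -0.466, 0.001], [-0.003, 0.004, -1.0]] [0.45159072 0.71083158 0.05248471] 0.00010561218395573583
```

View pics/w7.png

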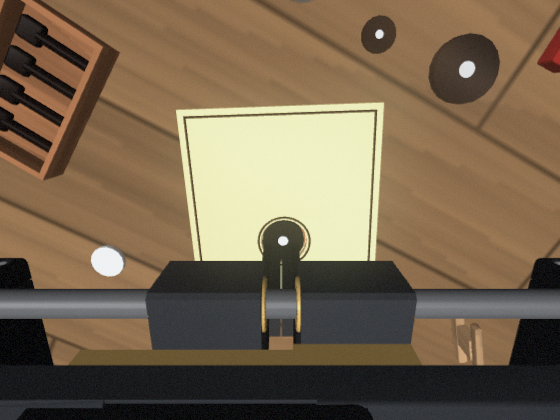

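View pics/s7.png

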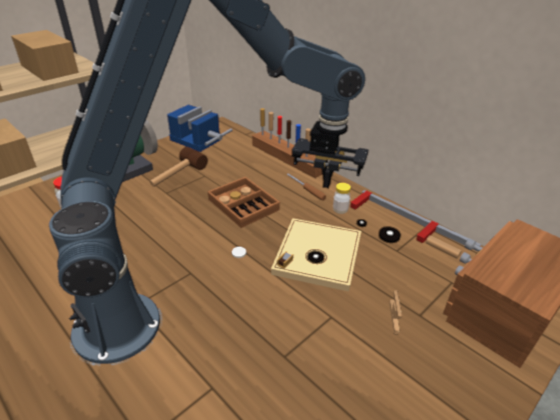

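Run:
```python
from meas import *
p,d,i=load("w7");X=xyz(i,d);v,u=np.mgrid[:420,:560]
r=np.hypot(u-282,v-238)
m=(r<17)&(abs(X[...,2]-.024)<.012);Q=X[m];A=np.c_[Q[:,:2]-Q[:,:2].mean(0),np.ones(len(Q))];print(np.linalg.lstsq(A,Q[:,2],rcond=None)[0],len(Q))
m=(r>32)&(r<60)&(v<240);print('panel',np.median(X[m][:,2]))
m=(p.min(2)>180)&(np.hypot(u-283,v-240)<7);print('dot',onplane(i,np.argwhere(m)[:,::-1],.024).mean(0))
from rig import *
hand_in()
```

```text
[-0.00248953  0.00098321  0.02445408] 648
panel 0.024412141054970637
dot [ 0.5284535 -0.1825688  0.024    ]
the job is handed in; nothing more can be done
```

The ebony disc is seated in the recess and the job is handed in at about 10.7 s. I pushed it along the panel with two partly open fingers until it dropped in. Then I pressed the pearl dot with closed fingertips, which read 8.8 N, and moved clear to about 0.22 m height.

**Last checks before handing in:**
- **Height:** the disc's top is flush, at 24.45 mm against 24.41 mm for the panel.
- **Tilt:** about 0.003 rad, against a limit of 0.06 rad.
- **Centring:** the dot is about 2 mm from the recess centre, against a limit of 4 mm.
- **Bystanders:** in the last side view nothing looked moved. I judged that by eye and did not measure it.
- **Disagreement:** the fixed scene and side cameras put things about 3–6 mm from where the wrist camera did. I used the wrist camera's values, and the disc dropped in where they predicted.

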